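# Release the eccentric stop and push the pump bowl slide home

### The arm

A 7-joint arm with a two-finger parallel gripper is mounted at the origin on the work surface. World frame = base frame: x ahead of the robot, y to its left, z up, the work surface at z = 0. Lengths are in m, angles in rad, forces in N, time in s.
With the tool pointing down it reaches from about 0.425 to 0.95 m from the base axis. Payload 16.7 kg.
Tool frame: the origin (TCP) lies on the centre line of the jaws, within the pads' length; the fingertips stand 19 mm ahead of it and the grasp point (between the pads) is the TCP (manip.tip_reach is the distance from the TCP to the fingertips, in m); z points along the fingers, y is the line along which they close (so a half turn about z gives the same grasp; the last joint's range is limited). The gripper opens to 94 mm and grips with 3 to 60 N. Pads are 16 mm wide; open, the fingers measure 119 mm over their backs; the gripper's body (75 mm by 177 mm) begins 78 mm behind the grasp point.
Start: joints at [-1.25, 0.426, 0.074, 1.606, -0.034, 1.111, -0.067], TCP at [0.306, 0.602, 0.203] pointing down, gripper open.
Joint ranges: [-2.85, 2.85], [-0.5, 2.14], [-1.23, 1.37], [0.21, 2.46], [-1.02, 4.16], [0.16, 2.05], [-2.73, 2.73]. Speed limits (rad/s): [1.89, 1.89, 2.39, 2.39, 3.01, 3.01, 3.01].

### API

Orientations are given as a unit quaternion [w, x, y, z].
In Python, from workcell import manip gives the robot as it stands. The module is installed in compiled form; this text tells all that it offers.
- The arm moves only by the tool drive_tool, never from a script. Its argument "deltas" is a list of rows, each a list of 3 entries, a list of its own where there are three numbers: the gripper command: -1 is shut, 1 is fully open, values between are in proportion, then the shift along the tool's x, y, z in cm, then the turn, a rotation vector about the tool's x, y, z in rad. In form: [[fingers, [tx, ty, tz], [ax, ay, az]], ...]. A call has 1 to 10 rows; each row shifts and turns the commanded pose from where the row before left it, along the tool's axes as they then stand; what a row does not reach is not made up. A row lasts 1/12 s, in which the tool goes at most 41.7 mm and 7.16 degrees, less where a joint would pass 70% of its speed; a pose out of reach is approached as far as the arm can. A call with a gripper value outside its range is refused whole. The fingers move at their own pace and stop on an object; the grip force is fixed at half the most. Time passes only in rows, so rows that do not move let the fingers close. It gives the time, the measured TCP pose, the force, the opening and the grip force at its end, in the units of the state.
- manip.get_state(): the state, without advancing time (a new reading comes with each control period).
- manip.read_camera(name): name is "scene" or "side" or "wrist"; returns a dict with "image" (384x512x3 uint8, blue, green, red), "range_z" (384x512 float32, m along the optical axis (not along the pixel's ray), 0 where there is no reading), "fx", "fy", "cx", "cy" (pixels), "camera_from_world" (4x4, takes a point from world to camera coordinates). Camera axes: x right, y down, z forward; pixel columns grow to the right and rows downward; lengths in m; the calibration is good to about 2 mm. A picture is of the moment at which its call begins.
- manip.finish_job(): hands the job in; it is judged then, once.
The state is a dict: "clock": time; "joint_pos": joint angles; "qd": joint speeds; "effort": joint torques, N m; "tcp_pos": TCP position; "tool_rot": TCP orientation; "contact_force": force on the tool from outside, world axes, zero at the start; "wrist_torque": the same for the moment, N m; "opening": finger opening in m; "grasp_force": force on a finger pad.
Only numpy, scipy, OpenCV 4.12 (cv2) and the standard library are available. Lean on these libraries where they do the work, as an engineer would, in place of code of your own. Each camera call takes 0.05 s, during which the arm holds its last target. There are 200 camera calls.

### The job

On the pump assembly fixture, first turn the eccentric cam to its low point by pushing the upright red post of its lever with the fingertips, until the lever lies over the green mark on the base plate; only then push the yellow plate so that the slide with the pump bowl runs forward, towards the cam, fully home against its brass end stops. Only push, do not grasp or lift anything; leave the impeller, the bush, the spray can and the wrench where they are, and finish clear of everything with the cam still at its low point.

Things in the scene. Friction and masses are not known exactly. Their poses are not given: they have to be found in the camera images.
- fixture: Grey steel base plate, 300 x 190 x 15 mm, fixed to the bench. Origin: centre of its underside. x = the direction in which the slide runs forward (towards the cam; roughly right to left seen from the robot), y to the left of that (roughly towards the robot), z up. Two steel guide rails stand at y = +-52 mm, x = -122 to +28 mm, 10 mm wide, up to 35 mm above the bench.
- cam (a joint): Angle of the stiff eccentric cam, rad. 0 = low point: lever along the fixture's +y, over the green mark. Positive = clockwise seen from above; starts between 1.3 and 2.2, to be turned anticlockwise to 0. No stop at 0: range -0.7 to 2.6. Needs about 3 N at the post; stays where it is left. Not low, it blocks the slide short of home.
- cam_axis (a point): Point on the cam's upright turning axis, 52 mm above the bench (top of its hub). The cam is a steel disc of radius 28 mm, its centre 12 mm off this axis, 18 to 38 mm above the bench.
- lever_post (a point): Top centre of the upright red round post at the end of the red lever: 18 mm in diameter, standing free from 49 to 85 mm above the bench, 70 mm out from the cam axis. The lever arm (14 mm wide, 39 to 49 mm above the bench) joins it to the cam.
- slide (a joint): Travel of the follower slide along the fixture's x, m. 0 = fully back, 0.055 = fully home on the end stops; it starts between 0 and 0.012. Friction about 2.5 N, no spring: it stays where it is left.
- slide_push (a point): Centre of the rear face (away from the cam) of the yellow push plate, 60 mm above the bench. The plate is 80 mm wide, 10 mm thick, from 16 to 85 mm above the bench; push it along the fixture's +x. Behind it lies only the bare base plate. In front of it a silvery pump bowl is bolted to the slide: 64 mm in diameter, top 86 mm above the bench, centre 51 mm ahead of this face.
- impeller: Loose brass pump impeller, 72 mm in diameter, 30 mm high, lying beside the fixture on its far side. Origin at the centre of its underside. Not to be moved.
- bush: Loose copper bearing bush, 52 mm outside, 35 mm high, standing beside the fixture on its far side. Origin at the centre of its underside. Not to be moved.
- spray_can: Green spray can, 58 mm in diameter, 150 mm high, standing beyond the rear far corner of the fixture. Origin at the centre of its underside. Not to be moved.
- wrench: Steel wrench, 170 mm long, lying flat on the bench on the robot's side of the fixture. Origin near its middle, underside. Not to be moved.
- green_mark (a point): Centre of the flat green mark on the base plate (16 mm along the fixture's x, 40 mm along its y), at x = 65, y = 72 mm of the fixture. The lever lies over it when the cam is at its low point.
- end_stops (a point): Midway between the rear faces of the two brass end stops at the front of the rails, 35 mm above the bench (their top). Each is 12 x 18 mm, centred 43 mm to either side. The slide is home when its steel plate meets them.

How it is judged:
By the outcome, as a careful person would: the job done as asked, in the order asked, and still so for the second after the job is handed in, with the robot touching nothing.
It also fails if it takes over 48 s, if anything falls off the work surface, if the arm or the gripper's body presses on something with over 40 N, if the wrist force passes 120 N, or if a joint passes its speed limit or range.

## Working session

There is one attempt and no reset: what is moved stays moved. The work goes in short steps, Python scripts to look and compute and a tool call to move; the robot and the scene stay as the last step left them, time stands still between calls to the robot, and variables do not carry over. Pictures are saved under pics/ and viewed, at most 10 in all, crops included, and the job is handed in when it is done.

Besides the shell and the picture viewer there is one more tool, called after "Emit:" as name([rows], argument=value, ...), one row to a line, values as JSON. drive_tool: Moves the arm, as the interface text tells. Its arguments: {"type":"object","properties":{"deltas":{"type":"array","items":{"type":"array"}}},"required":["deltas"]}

```bash
mkdir -p pics; cat > h.py <<'E'
import numpy as np, cv2
from workcell import manip
def cam(n):
    c=manip.read_camera(n); z=c["range_z"]; v,u=np.mgrid[:384,:512]
    P=np.stack([(u-c["cx"])/c["fx"]*z,(v-c["cy"])/c["fy"]*z,z,np.ones_like(z)],-1)@np.linalg.inv(c["camera_from_world"]).T
    P=P[...,:3].copy(); P[z==0]=np.nan
    return c,P
def proj(c,p):
    q=c["camera_from_world"]@np.append(p,1); return c["fx"]*q[0]/q[2]+c["cx"],c["fy"]*q[1]/q[2]+c["cy"]
E
python3 - <<'E'
from h import *
s=manip.get_state(); print({k:np.round(s[k],3) for k in ("clock","tcp_pos","tool_rot","contact_force","opening")})
ims=[]
for n in("scene","side"):
    c,P=cam(n); np.savez(f"{n}.npz",P=P,im=c["image"]); ims.append(c["image"])
    cv2.imwrite(f"pics/{n}.png",cv2.resize(c["image"],(800,600)))
    hsv=cv2.cvtColor(c["image"],cv2.COLOR_BGR2HSV); H,S,V=[hsv[...,i].astype(int) for i in range(3)]
    for nm,m in {"red":((H<6)|(H>174))&(S>140),"yellow":(H>20)&(H<34)&(S>140),"green":(H>40)&(H<85)&(S>100)}.items():
        k,l,st,ce=cv2.connectedComponentsWithStats(m.astype(np.uint8))
        for i in range(1,k):
            if st[i,4]>40:
                Q=P[l==i]; Q=Q[~np.isnan(Q[:,0])]
                print(n,nm,st[i],np.round(np.median(Q,0),3),np.round(np.percentile(Q,3,0),3),np.round(np.percentile(Q,97,0),3))
E
```

```text
{'clock': np.float64(0.0), 'tcp_pos': array([0.305, 0.601, 0.202]), 'tool_rot': array([-0.   ,  0.233,  0.973, -0.001]), 'contact_force': array([ 0.528, -0.525,  0.574]), 'opening': np.float64(0.093)}
scene red [506  51   6  25 102] [0.061 0.487 0.039] [0.03  0.484 0.03 ] [0.085 0.494 0.052]
scene red [278 184  39  19 371] [0.571 0.061 0.049] [0.559 0.019 0.042] [0.577 0.082 0.085]
scene yellow [185 134  21  31 129] [ 0.546 -0.158  0.085] [ 0.507 -0.165  0.083] [ 0.58  -0.152  0.086]
scene green [279 158  13  17 121] [0.49  0.014 0.015] [0.472 0.006 0.013] [0.509 0.022 0.017]
scene green [ 107  193   55   56 1377] [ 0.727 -0.188  0.091] [ 0.695 -0.217  0.01 ] [ 0.738 -0.181  0.142]
side red [ 0 67  6 21 72] [0.122 0.544 0.039] [0.115 0.525 0.031] [0.124 0.571 0.055]
side red [229 151  14  37 271] [0.562 0.064 0.05 ] [0.555 0.021 0.045] [0.572 0.077 0.085]
side green [195 205  21  10 132] [0.487 0.013 0.015] [0.469 0.005 0.013] [0.505 0.02  0.017]
side green [ 347  231   52   63 1706] [ 0.684 -0.231  0.09 ] [ 0.676 -0.241  0.013] [ 0.712 -0.203  0.141]
```

View pics/scene.png

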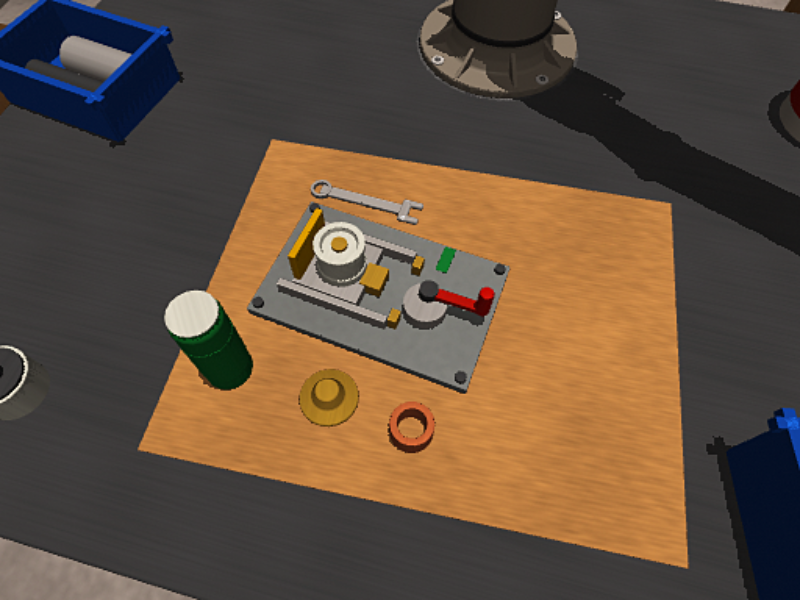

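View pics/side.png

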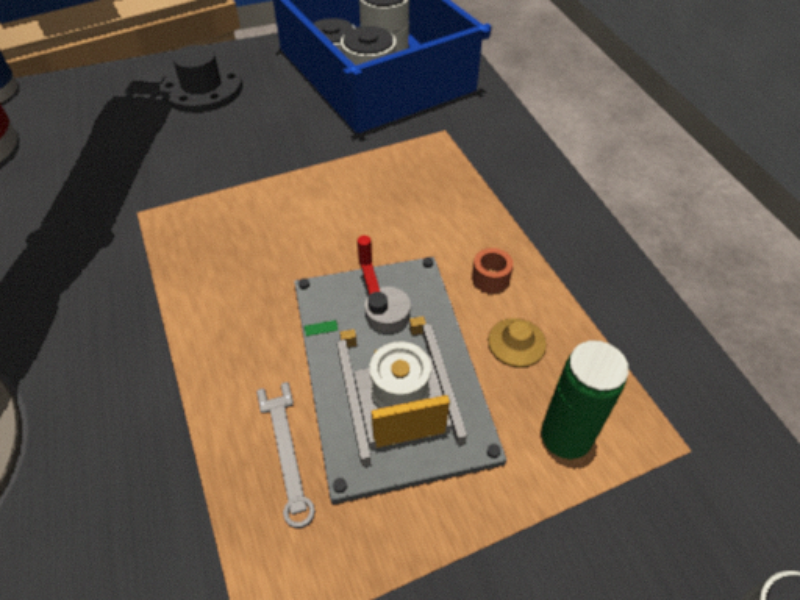

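```bash
python3 - <<'E'
from h import *
import cv2
for n in("scene","side"):
    d=np.load(n+".npz");P=d["P"];im=d["im"]
    hsv=cv2.cvtColor(im,cv2.COLOR_BGR2HSV);H,S,V=[hsv[...,i].astype(int) for i in range(3)]
    near=(P[...,0]>.4)&(P[...,0]<.68)&(abs(P[...,1])<.25)
    red=((H<10)|(H>170))&(S>110)&near
    top=P[red&(P[...,2]>.080)]; arm=P[red&(P[...,2]<.053)&(P[...,2]>.046)]
    print(n,"posttop",len(top),top.mean(0),top.min(0),top.max(0))
    print("arm",len(arm),cv2.fitLine(arm[:,:2].astype(np.float32),cv2.DIST_L2,0,.01,.01).ravel(),arm.min(0),arm.max(0))
    g=P[near&(H>40)&(H<85)&(S>80)&(P[...,2]<.025)]
    print("green",cv2.minAreaRect(g[:,:2].astype(np.float32)*1000))
    y=P[near&(H>18)&(H<36)&(S>100)&(P[...,2]>.08)]
    if len(y)>10: print("yellow",cv2.minAreaRect(y[:,:2].astype(np.float32)*1000))
    b=P[near&(P[...,2]>.012)&(P[...,2]<.018)]
    print("plate",cv2.minAreaRect(b[:,:2].astype(np.float32)*1000))
E
```

```text
scene posttop 66 [0.56955627 0.06973816 0.08428407] [ 0.54963132 -0.10636528  0.0805427 ] [0.57785244 0.08304349 0.08732353]
arm 188 [0.15857054 0.98734766 0.5670878  0.04451467] [0.5568357  0.01518125 0.04639573] [0.57720652 0.08271048 0.05286699]
green ((570.6845703125, -99.197509765625), (37.33011245727539, 312.54278564453125), 35.30986785888672)
yellow ((545.8595581054688, -133.5172119140625), (60.287784576416016, 80.07716369628906), 83.0167465209961)
plate ((554.4534912109375, -58.806182861328125), (299.8412170410156, 190.87966918945312), 83.22260284423828)
side posttop 51 [0.56387824 0.07133403 0.08358429] [0.55609859 0.0642337  0.08000642] [0.57156789 0.07978846 0.0866266 ]
arm 144 [0.10391986 0.9945857  0.5612317  0.04338822] [0.55240519 0.01659947 0.0461471 ] [0.57114861 0.06915072 0.05238303]
green ((583.9757080078125, -94.88067626953125), (33.672210693359375, 324.5968933105469), 41.8594970703125)
yellow ((596.1305541992188, -148.7921142578125), (64.07867431640625, 184.59129333496094), 78.01851654052734)
plate ((576.4512939453125, -63.831268310546875), (301.29986572265625, 243.02554321289062), 83.34043884277344)
```

The scene view shows the post at (486,297) with the lever roughly along fixture +x, the green mark at (446,260) and the yellow plate at (305,243). The side view agrees to about 4 mm.

The fixture centre is about (0.5545, -0.059), with +x at 83.2°. That puts the green mark at (0.491, 0.014), matching the measured spot. Next I go above the far side of the post, with the fingers shut.

Emit:
drive_tool([
  [-1,[-2.5,-1.7,0],[0,0,0]],
  [-1,[-2.5,-1.7,0],[0,0,0]],
  [-1,[-2.5,-1.7,0],[0,0,0]],
  [-1,[-2.5,-1.7,0],[0,0,0]],
  [-1,[-2.5,-1.7,0],[0,0,0]],
  [-1,[-2.5,-1.7,0],[0,0,0]],
  [-1,[-2.5,-1.7,0],[0,0,0]],
  [-1,[-2.5,-1.7,0],[0,0,0]],
  [-1,[-2.5,-1.7,0],[0,0,0]],
  [-1,[-2.5,-1.7,0],[0,0,0]],
])

```text
clock: 0.93
tcp_pos: [0.4519, 0.3355, 0.2028]
tool_rot: [-0.0, 0.233, 0.973, -0.0]
contact_force: [0.4, 0.7, -0.2]
opening: 0.0307
grasp_force: 0.0
```

Emit:
drive_tool([
  [-1,[-2.5,-1.7,0],[0,0,0]],
  [-1,[-2.5,-1.7,0],[0,0,0]],
  [-1,[-2.5,-1.7,0],[0,0,0]],
  [-1,[-2.5,-1.7,0],[0,0,0]],
  [-1,[-2.5,-1.7,0],[0,0,0]],
  [-1,[-2.5,-1.7,0],[0,0,0]],
  [-1,[0,0,0],[0,0,-0.1]],
  [-1,[0,0,0],[0,0,-0.1]],
  [-1,[0,0,0],[0,0,-0.1]],
  [-1,[0,0,0],[0,0,-0.09]],
])

```text
clock: 1.77
tcp_pos: [0.539, 0.1779, 0.2027]
tool_rot: [-0.0, 0.038, 0.999, -0.0]
contact_force: [-0.1, -0.1, -0.1]
opening: 0.0006
grasp_force: 0.0
```

```bash
cat >> h.py <<'E'
from scipy.spatial.transform import Rotation as R
def st():
    s=manip.get_state(); q=s["tool_rot"]; M=R.from_quat([q[1],q[2],q[3],q[0]]).as_matrix()
    print(round(s["clock"],2),np.round(s["tcp_pos"],4),"xdir",round(np.degrees(np.arctan2(M[1,0],M[0,0])),1),"z",np.round(M[:,2],3),"F",np.round(s["contact_force"],1),"op",round(s["opening"],3),"q",np.round(s["joint_pos"],2))
    return np.array(s["tcp_pos"]),M
def to(p):
    t,M=st(); print("to goal, tool cm",np.round(M.T@(np.array(p)-t)*100,2))
E
python3 -c "
from h import *
to([.598,.069,.20])
c,P=cam('wrist'); np.save('w.npy',P); cv2.imwrite('pics/w1.png',c['image'])
H,S,V=[x.astype(int) for x in cv2.split(cv2.cvtColor(c['image'],cv2.COLOR_BGR2HSV))]
r=((H<10)|(H>170))&(S>110)
t=P[r&(P[...,2]>.08)&(P[...,2]<.09)]; print(len(t), t.mean(0) if len(t) else 0)"
```

```text
1.77 [0.539  0.1779 0.2027] xdir 175.7 z [-0.001 -0.    -1.   ] F [-0.1 -0.1 -0.1] op 0.001 q [-0.61  0.25  0.22  1.86 -0.06  1.04  1.12]
to goal, tool cm [ -6.71 -10.42   0.27]
186 [0.566881   0.07545397 0.0847802 ]
```

The wrist camera puts the post at (0.567, 0.0755), 70 mm from the assumed cam axis, which matches the stated lever length. I move behind it and go down.

Emit:
drive_tool([
  [-1,[-1.65,-2.5,0],[0,0,0]],
  [-1,[-1.65,-2.5,0],[0,0,0]],
  [-1,[-1.65,-2.5,0],[0,0,0]],
  [-1,[-1.65,-2.5,0],[0,0,0]],
  [-1,[0,0,2.5],[0,0,0]],
  [-1,[0,0,2.5],[0,0,0]],
  [-1,[0,0,2.5],[0,0,0]],
  [-1,[0,0,2.5],[0,0,0]],
  [-1,[0,0,2.5],[0,0,0]],
  [-1,[0,0,0.2],[0,0,0]],
])

```text
clock: 2.65
tcp_pos: [0.5943, 0.0729, 0.0718]
tool_rot: [-0.003, 0.041, 0.999, -0.001]
contact_force: [-1.2, -0.9, -0.7]
opening: 0.0006
grasp_force: 0.0
```

```bash
python3 -c "
from h import *
to([.584,.0743,.075])"
```

```text
2.65 [0.5943 0.0729 0.0718] xdir 175.3 z [-0.006 -0.002 -1.   ] F [-1.2 -0.9 -0.7] op 0.001 q [-0.42  0.46  0.24  1.9  -0.15  0.8   1.39]
to goal, tool cm [ 1.04  0.05 -0.31]
```

Emit:
drive_tool([
  [-1,[0.5,0,-0.3],[0,0,0]],
  [-1,[0.5,0.05,0],[0,0,0]],
  [-1,[0.35,0.08,0],[0,0,-0.05]],
  [-1,[0.35,0.08,0],[0,0,-0.05]],
  [-1,[0.35,0.08,0],[0,0,-0.05]],
  [-1,[0.35,0.08,0],[0,0,-0.05]],
  [-1,[0.35,0.08,0],[0,0,-0.05]],
  [-1,[0.35,0.08,0],[0,0,-0.05]],
  [-1,[0.35,0.08,0],[0,0,-0.05]],
  [-1,[0.35,0.08,0],[0,0,-0.05]],
])

```text
clock: 3.48
tcp_pos: [0.5597, 0.0792, 0.0813]
tool_rot: [0.002, -0.16, 0.987, 0.0]
contact_force: [2.8, 3.3, -2.2]
opening: 0.0003
grasp_force: 1.8
```

```bash
cat >> h.py <<'E'
A=np.array([.562,.006])
def arc():
    t,M=st(); print("axis in tool frame mm (ideal x +17, y -70):",np.round(M.T@(np.append(A,t[2])-t)*1000,1))
E
python3 -c "
from h import *
arc()"
```

```text
3.48 [0.5597 0.0792 0.0813] xdir -161.5 z [ 0.004  0.001 -1.   ] F [ 2.8  3.3 -2.2] op 0.0 q [-0.37  0.39  0.15  1.97 -0.08  0.78  1.71]
axis in tool frame mm (ideal x +17, y -70): [ 21.  -70.1  -0.1]
```

Emit:
drive_tool([
  [-1,[0.35,0.08,0.3],[0,0,-0.05]],
  [-1,[0.35,0.08,0],[0,0,-0.05]],
  [-1,[0.35,0.08,0],[0,0,-0.05]],
  [-1,[0.35,0.08,0],[0,0,-0.05]],
  [-1,[0.35,0.08,0],[0,0,-0.05]],
  [-1,[0.35,0.08,0],[0,0,-0.05]],
  [-1,[0.35,0.08,0],[0,0,-0.05]],
  [-1,[0.35,0.08,0],[0,0,-0.05]],
  [-1,[0.35,0.08,0],[0,0,-0.05]],
  [-1,[0.35,0.08,0],[0,0,-0.05]],
])

```text
clock: 4.32
tcp_pos: [0.5257, 0.0683, 0.0783]
tool_rot: [0.002, -0.4, 0.917, -0.0]
contact_force: [1.4, 4.7, 0.4]
opening: 0.0007
grasp_force: 2.0
```

```bash
python3 -c "
from h import *
arc()"
```

```text
4.32 [0.5257 0.0683 0.0783] xdir -132.9 z [ 0.003  0.001 -1.   ] F [1.4 4.7 0.4] op 0.001 q [-0.28  0.34  0.03  2.05 -0.02  0.75  2.16]
axis in tool frame mm (ideal x +17, y -70): [ 21. -69.   0.]
```

Joint 7 would come near its limit, so I turn the tool less and push the last part by translation.

Emit:
drive_tool([
  [-1,[0.35,0.08,0],[0,0,-0.05]],
  [-1,[0.35,0.08,0],[0,0,-0.05]],
  [-1,[0.35,0.08,0],[0,0,-0.05]],
  [-1,[0.35,0.08,0],[0,0,-0.05]],
  [-1,[0.35,-0.01,0],[0,0,0]],
  [-1,[0.35,-0.03,0],[0,0,0]],
  [-1,[0.35,-0.05,0],[0,0,0]],
  [-1,[0.35,-0.06,0],[0,0,0]],
])

```text
clock: 4.98
tcp_pos: [0.5081, 0.0454, 0.0769]
tool_rot: [0.001, -0.488, 0.873, -0.0]
contact_force: [0.4, 2.6, 1.6]
opening: 0.0004
grasp_force: 1.6
```

```bash
cat >> h.py <<'E'
def lever():
    for n in("scene","side"):
        c,P=cam(n); cv2.imwrite('pics/last_%s.png'%n,c['image'])
        H,S,V=[x.astype(int) for x in cv2.split(cv2.cvtColor(c['image'],cv2.COLOR_BGR2HSV))]
        r=((H<10)|(H>170))&(S>110)&(P[...,0]>.45)&(P[...,0]<.6)&(abs(P[...,1])<.12)
        t=P[r&(P[...,2]>.08)&(P[...,2]<.09)&(P[...,1]>-.05)]; a=P[r&(P[...,2]>.045)&(P[...,2]<.053)&(P[...,1]>-.03)]
        if len(t): print(n,len(t),"post",np.round(np.median(t,0),4),"ang(173.2)",np.degrees(np.arctan2(*(np.median(t,0)[:2]-A)[::-1])))
        if len(a)>10:
            f=cv2.fitLine(a[:,:2].astype(np.float32),cv2.DIST_L2,0,.01,.01).ravel(); print("  arm",len(a),np.degrees(np.arctan2(f[1],f[0]))%180)
E
python3 -c "
from h import *
arc();lever()"
```

```text
4.98 [0.5081 0.0454 0.0769] xdir -121.6 z [ 0.002  0.    -1.   ] F [0.4 2.6 1.6] op 0.0 q [-0.21  0.32 -0.    2.09  0.    0.73  2.37]
axis in tool frame mm (ideal x +17, y -70): [  5.3 -66.5   0.1]
  arm 152 153.10889
side 63 post [0.4928 0.0281 0.0837] ang(173.2) 162.2838543700277
  arm 202 160.98523
```

Emit:
drive_tool([
  [-1,[0.34,-0.08,0],[0,0,0]],
  [-1,[0.34,-0.09,0],[0,0,0]],
  [-1,[0.3,-0.1,0],[0,0,0]],
  [-1,[0,0,0],[0,0,0]],
])

```text
clock: 5.42
tcp_pos: [0.5045, 0.0348, 0.0758]
tool_rot: [-0.0, -0.488, 0.873, -0.0]
contact_force: [-0.3, 0.2, -0.1]
opening: 0.0004
grasp_force: 0.3
```

```bash
python3 -c "
from h import *
t,M=st();p=t+M[:,0]*.017;print('post from tool',p,np.degrees(np.arctan2(p[1]-A[1],p[0]-A[0])));lever()
a=cv2.imread('pics/last_scene.png')[130:230,190:340];b=cv2.imread('pics/last_side.png')[120:220,150:300]
cv2.imwrite('pics/c1.png',cv2.resize(np.vstack([a,b]),None,fx=2.8,fy=2.8,interpolation=2))"
```

```text
5.42 [0.5045 0.0348 0.0758] xdir -121.6 z [-0.001 -0.    -1.   ] F [-0.3  0.2 -0.1] op 0.0 q [-0.19  0.32 -0.    2.09  0.    0.73  2.39]
post from tool [0.49556843 0.02033392 0.07581956] 167.82397568957717
scene 3 post [0.5022 0.0205 0.0834] ang(173.2) 166.36657464247466
  arm 152 163.65164
side 63 post [0.4898 0.0176 0.0838] ang(173.2) 170.9144998296936
  arm 201 169.9782
```

View pics/c1.png

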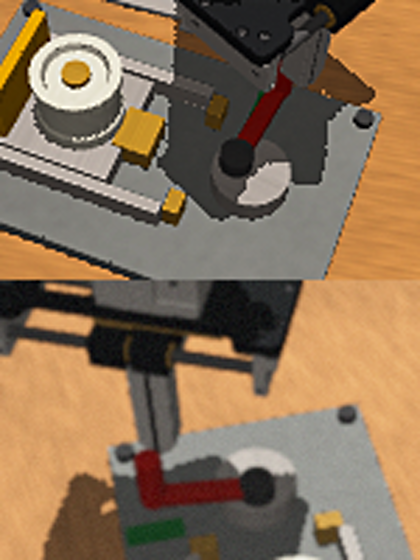

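The pictures show the lever (scene crop 265,110; side crop 190,490) just short of the green mark. About 3–5° remain, so I nudge it a little and then back off for a clear measurement.

Emit:
drive_tool([
  [-1,[0.2,-0.07,0],[0,0,0]],
  [-1,[0.2,-0.07,0],[0,0,0]],
  [-1,[0,0,0],[0,0,0]],
  [-1,[-1.0,0,0],[0,0,0]],
  [-1,[-2,0,0],[0,0,0]],
  [-1,[-2,0,-3],[0,0,0]],
  [-1,[-2,0,-3],[0,0,0]],
  [-1,[-2,0,-3],[0,0,0]],
  [-1,[-2,0,-3],[0,0,0]],
  [-1,[0,0,0],[0,0,0]],
])

```text
clock: 6.35
tcp_pos: [0.5654, 0.1301, 0.2016]
tool_rot: [0.004, -0.49, 0.872, -0.0]
contact_force: [0.3, 0.7, 0.3]
opening: 0.0002
grasp_force: 0.0
```

```bash
python3 -c "
from h import *
st()
lever()
c,P=cam('wrist'); cv2.imwrite('pics/w2.png',c['image'])
H,S,V=[x.astype(int) for x in cv2.split(cv2.cvtColor(c['image'],cv2.COLOR_BGR2HSV))]
r=((H<10)|(H>170))&(S>110)
for n,m in {'post':r&(P[...,2]>.08)&(P[...,2]<.09),'hub':(V<90)&(abs(P[...,2]-.052)<.003)&(abs(P[...,0]-.562)<.02)&(abs(P[...,1]-.006)<.02),'green':(H>40)&(H<85)&(S>90)&(P[...,2]<.03)&(P[...,0]<.6)}.items():
    t=P[m]
    if len(t): print(n,len(t),np.round(np.median(t,0),4),cv2.minAreaRect(t[:,:2].astype(np.float32)*1000))
"
```

```text
6.35 [0.5654 0.1301 0.2016] xdir -121.4 z [ 0.008  0.003 -1.   ] F [0.3 0.7 0.3] op 0.0 q [-0.32  0.27 -0.02  1.83  0.01  1.03  2.25]
scene 58 post [0.4945 0.0186 0.0841] ang(173.2) 169.39964794407078
  arm 164 168.97784
side 63 post [0.4893 0.0154 0.0835] ang(173.2) 172.63422222505653
  arm 204 172.49097
post 279 [0.4929 0.0184 0.085 ] ((493.2359924316406, 17.90806007385254), (16.6408634185791, 16.39356803894043), 59.398929595947266)
hub 3 [0.5567 0.0157 0.0495] ((555.9924926757812, 15.205963134765625), (4.817975044250488, 0.3260602653026581), 24.652273178100586)
green 77 [0.4737 0.0171 0.0159] ((473.08636474609375, 15.779869079589844), (16.5375919342041, 8.383176803588867), 58.847015380859375)
```

View pics/w2.png

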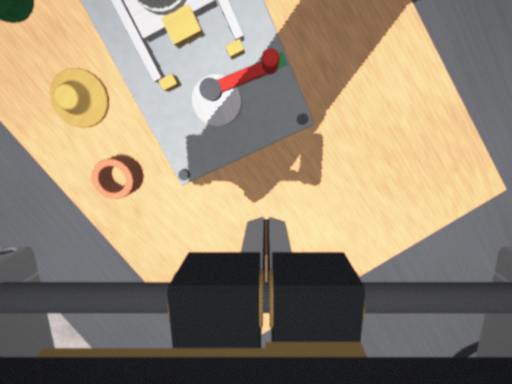

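The wrist view shows the lever from hub (210,90) to post (271,60), over the green mark at (281,60). I'll measure the hub in each camera so the lever angle doesn't depend on calibration bias.

```bash
python3 -c "
from h import *
import sys
for n in ('wrist','scene','side'):
    c,P=cam(n); H,S,V=[x.astype(int) for x in cv2.split(cv2.cvtColor(c['image'],cv2.COLOR_BGR2HSV))]
    r=((H<10)|(H>170))&(S>110)
    near=(abs(P[...,0]-.56)<.025)&(abs(P[...,1]-.006)<.025)
    f=lambda m:cv2.minEnclosingCircle(P[m][:,:2].astype(np.float32)*1000)
    po=f(r&(abs(P[...,2]-.085)<.003)&(abs(P[...,0]-.49)<.03)&(abs(P[...,1]-.01)<.04)); hu=f(near&~r&(abs(P[...,2]-.052)<.003))
    d=np.subtract(po[0],hu[0]); 
    b=P[(abs(P[...,2]-.015)<.003)&(abs(P[...,0]-.555)<.14)&(abs(P[...,1]+.06)<.19)&(S<60)]
    print(n,'post',po,'hub',hu,'d',np.hypot(*d),np.degrees(np.arctan2(d[1],d[0])),cv2.minAreaRect(b[:,:2].astype(np.float32)*1000))
"
```

```text
wrist post ((492.8500671386719, 17.844573974609375), 8.83869743347168) hub ((560.5968017578125, 4.6856255531311035), 12.697708129882812) d 69.01288267501505 169.00789114207552 ((557.1544189453125, -29.723464965820312), (238.22068786621094, 189.2987060546875), 83.24810791015625)
scene post ((493.796875, 18.796342849731445), 9.115516662597656) hub ((562.50830078125, 5.890045642852783), 12.297884941101074) d 69.91303555478414 169.36189501943596 ((554.484619140625, -58.31910705566406), (298.7431945800781, 191.2196044921875), 83.2833251953125)
side post ((488.8006286621094, 15.459724426269531), 8.560359954833984) hub ((557.864501953125, 3.77542781829834), 12.523808479309082) d 70.04528093441063 170.3975668640006 ((550.4163208007812, -61.028839111328125), (301.0616149902344, 188.7667236328125), 83.32735443115234)
```

The three cameras agree on a lever angle of about 169.5° against a target of 173.3°. That leaves 3.8°, or 4.6 mm at the post.

```bash
python3 -c "
from h import *
to([.5267,.0704,.0755]);to([.5006,.0278,.0755])"
```

```text
6.65 [0.5608 0.1245 0.1948] xdir -121.6 z [-0.002 -0.001 -1.   ] F [ 0.1 -1.   0.1] op 0.0 q [-0.31  0.27 -0.02  1.84  0.01  1.03  2.25]
to goal, tool cm [ 6.37  0.06 11.94]
6.65 [0.5608 0.1245 0.1948] xdir -121.6 z [-0.002 -0.001 -1.   ] F [ 0.1 -1.   0.1] op 0.0 q [-0.31  0.27 -0.02  1.84  0.01  1.03  2.25]
to goal, tool cm [11.37  0.05 11.95]
```

Emit:
drive_tool([
  [-1,[1.5,0,3],[0,0,0]],
  [-1,[1.6,0,3],[0,0,0]],
  [-1,[1.6,0,3],[0,0,0]],
  [-1,[1.6,0.1,2.9],[0,0,0]],
  [-1,[1.5,0,0],[0,0,0]],
  [-1,[1.0,0,0],[0,0,0]],
  [-1,[0.5,0,0],[0,0,0]],
  [-1,[0,0,0],[0,0,0]],
  [-1,[0,0,0],[0,0,0]],
])

```text
clock: 7.4
tcp_pos: [0.5133, 0.0469, 0.0786]
tool_rot: [0.001, -0.488, 0.873, -0.0]
contact_force: [-0.4, -0.3, 0.3]
opening: 0.0005
grasp_force: 0.0
```

```bash
python3 -c "
from h import *
to([.5006,.0278,.0755])"
```

```text
7.4 [0.5133 0.0469 0.0786] xdir -121.6 z [ 0.003  0.001 -1.   ] F [-0.4 -0.3  0.3] op 0.001 q [-0.21  0.32 -0.01  2.07  0.    0.74  2.37]
to goal, tool cm [2.3  0.08 0.31]
```

Now the last 2.3 cm slowly, then back off and measure again.

Emit:
drive_tool([
  [-1,[0.9,0.05,0.2],[0,0,0]],
  [-1,[0.5,0,0],[0,0,0]],
  [-1,[0.3,0,0],[0,0,0]],
  [-1,[0.3,0,0],[0,0,0]],
  [-1,[0.2,0,0],[0,0,0]],
  [-1,[0.1,0,0],[0,0,0]],
  [-1,[0,0,0],[0,0,0]],
  [-1,[0,0,0],[0,0,0]],
])

```text
clock: 8.07
tcp_pos: [0.4998, 0.0273, 0.0751]
tool_rot: [0.0, -0.488, 0.873, -0.0]
contact_force: [2.1, 1.8, 0.7]
opening: 0.0003
grasp_force: 1.5
```

```bash
python3 -c "
from h import *
to([.5006,.0278,.0755]);lever()"
```

```text
8.07 [0.4998 0.0273 0.0751] xdir -121.5 z [ 0.  0. -1.] F [2.1 1.8 0.7] op 0.0 q [-0.18  0.31  0.    2.11 -0.    0.73  2.41]
to goal, tool cm [-0.08 -0.04 -0.04]
scene 8 post [0.4998 0.0118 0.0841] ang(173.2) 174.6568393961142
  arm 158 172.69373
side 61 post [0.4891 0.0089 0.0837] ang(173.2) 177.72400772536366
  arm 208 177.27448
```

Emit:
drive_tool([
  [-1,[-1.0,0,0],[0,0,0]],
  [-1,[-2,0,0],[0,0,0]],
  [-1,[-2,0,-3],[0,0,0]],
  [-1,[-2,0,-3],[0,0,0]],
  [-1,[-2,0,-3],[0,0,0]],
  [-1,[-2,0,-3],[0,0,0]],
  [-1,[0,0,0],[0,0,0]],
])

```text
clock: 8.75
tcp_pos: [0.5603, 0.1258, 0.2002]
tool_rot: [0.003, -0.49, 0.872, -0.0]
contact_force: [-0.8, -0.1, -0.0]
opening: 0.0005
grasp_force: 0.0
```

```bash
cat > m.py <<'E'
from h import *
st()
for n in ('wrist','scene','side'):
    c,P=cam(n); cv2.imwrite('pics/m_%s.png'%n,c['image']); H,S,V=[x.astype(int) for x in cv2.split(cv2.cvtColor(c['image'],cv2.COLOR_BGR2HSV))]
    r=((H<10)|(H>170))&(S>110)
    near=(abs(P[...,0]-.56)<.025)&(abs(P[...,1]-.006)<.025)
    f=lambda m:cv2.minEnclosingCircle(P[m][:,:2].astype(np.float32)*1000) if m.any() else ((0,0),0)
    po=f(r&(abs(P[...,2]-.085)<.003)&(abs(P[...,0]-.49)<.03)&(abs(P[...,1]-.01)<.04)); hu=f(near&~r&(abs(P[...,2]-.052)<.003))
    d=np.subtract(po[0],hu[0])
    print(n,'post',np.round(po[0],1),round(po[1],1),'hub',np.round(hu[0],1),round(hu[1],1),'d',np.hypot(*d),np.degrees(np.arctan2(d[1],d[0])))
    y=P[(H>18)&(H<36)&(S>100)&(abs(P[...,2]-.085)<.004)&(abs(P[...,0]-.545)<.055)&(P[...,1]>-.19)&(P[...,1]<-.05)]
    if len(y)>10:
        e=np.array([.1175,.9931]);m=y[:,:2]@e; print('  yellow along x (rel. fixture origin)',np.round(np.percentile(m,[2,50,98])-np.array([.5545,-.0588])@e,4),'centre',np.median(y,0))
E
python3 m.py
```

```text
8.75 [0.5603 0.1258 0.2002] xdir -121.4 z [ 0.006  0.003 -1.   ] F [-0.8 -0.1 -0. ] op 0.0 q [-0.31  0.26 -0.02  1.84  0.01  1.03  2.26]
wrist post [492.1  12.6] 8.6 hub [560.5   5.9] 13.4 d 68.78445431467044 174.4337325760191
scene post [492.9  13.4] 8.7 hub [562.1   5.4] 12.5 d 69.64781649472047 173.39588474665302
  yellow along x (rel. fixture origin) [-0.1052 -0.0978 -0.0474] centre [ 0.54683929 -0.15604244  0.0843154 ]
side post [487.9  10.6] 8.7 hub [558.    3.3] 12.4 d 70.4879882839309 174.0631371040967
  yellow along x (rel. fixture origin) [-0.1083 -0.1027 -0.0505] centre [ 0.54181903 -0.16022075  0.08404097]
```

The lever is now at 174.0±0.5° against 173.3°, so the cam is low. Next I turn the tool so that +x lies along the fixture's +x, going clockwise by 2.71 rad to stay inside joint 7's range.

Emit:
drive_tool([
  [-1,[0,0,-0.3],[0,0,0.12]],
  [-1,[0,0,-0.3],[0,0,0.12]],
  [-1,[0,0,-0.3],[0,0,0.12]],
  [-1,[0,0,-0.3],[0,0,0.12]],
  [-1,[0,0,-0.3],[0,0,0.12]],
  [-1,[0,0,0],[0,0,0.12]],
  [-1,[0,0,0],[0,0,0.12]],
  [-1,[0,0,0],[0,0,0.12]],
  [-1,[0,0,0],[0,0,0.12]],
  [-1,[0,0,0],[0,0,0.12]],
])

```text
clock: 9.73
tcp_pos: [0.5559, 0.1199, 0.2083]
tool_rot: [-0.001, 0.093, 0.996, -0.001]
contact_force: [-0.6, 0.2, -0.3]
opening: 0.0009
grasp_force: 0.0
```

Emit:
drive_tool([
  [-1,[0,0,0],[0,0,0.12]],
  [-1,[0,0,0],[0,0,0.12]],
  [-1,[0,0,0],[0,0,0.12]],
  [-1,[0,0,0],[0,0,0.12]],
  [-1,[0,0,0],[0,0,0.12]],
  [-1,[0,0,0],[0,0,0.12]],
  [-1,[0,0,0],[0,0,0.12]],
  [-1,[0,0,0],[0,0,0.12]],
  [-1,[0,0,0],[0,0,0.12]],
  [-1,[0,0,0],[0,0,0.12]],
])

```text
clock: 10.57
tcp_pos: [0.5559, 0.1199, 0.2084]
tool_rot: [-0.001, 0.639, 0.769, -0.001]
contact_force: [0.0, 0.5, 0.4]
opening: 0.0005
grasp_force: 0.0
```

Emit:
drive_tool([
  [-1,[0,0,0],[0,0,0.12]],
  [-1,[0,0,0],[0,0,0.12]],
  [-1,[0,0,0],[0,0,0.07]],
  [-1,[0,0,0],[0,0,0]],
])

```text
clock: 10.9
tcp_pos: [0.556, 0.1201, 0.2085]
tool_rot: [-0.0, 0.749, 0.662, -0.001]
contact_force: [0.3, 0.0, 0.8]
opening: 0.0004
grasp_force: 0.0
```

```bash
python3 -c "
from h import *
to([.538,-.196,.2])"
```

```text
10.9 [0.556  0.1201 0.2085] xdir 82.9 z [-0.003 -0.001 -1.   ] F [0.3 0.  0.8] op 0.0 q [-0.65  0.26  0.39  1.86 -0.11  1.05 -0.34]
to goal, tool cm [-31.58   2.12   0.9 ]
```

Emit:
drive_tool([
  [-1,[-3.2,0.2,0],[0,0,0]],
  [-1,[-3.2,0.2,0],[0,0,0]],
  [-1,[-3.2,0.2,0],[0,0,0]],
  [-1,[-3.2,0.2,0],[0,0,0]],
  [-1,[-3.2,0.2,0],[0,0,0]],
  [-1,[-3.2,0.2,0],[0,0,0]],
  [-1,[-3.2,0.2,0],[0,0,0]],
  [-1,[-3.2,0.2,0],[0,0,0]],
  [-1,[-3.2,0.2,0],[0,0,0]],
  [-1,[-2.8,0.3,0],[0,0,0]],
])

```text
clock: 11.73
tcp_pos: [0.5388, -0.1977, 0.2091]
tool_rot: [-0.001, 0.747, 0.664, -0.001]
contact_force: [0.1, -0.9, 0.5]
opening: 0.0007
grasp_force: 0.0
```

Emit:
drive_tool([
  [-1,[0,0,0],[0,0,0]],
  [-1,[0,0,0],[0,0,0]],
])

```text
clock: 11.9
tcp_pos: [0.5391, -0.1972, 0.209]
tool_rot: [-0.001, 0.748, 0.663, -0.001]
contact_force: [-0.1, 0.2, 0.1]
opening: 0.0005
grasp_force: 0.0
```

```bash
python3 -c "
from h import *
to([.538,-.196,.066])
c,P=cam('wrist');cv2.imwrite('pics/w3.png',c['image'])"
```

```text
11.9 [ 0.5391 -0.1972  0.209 ] xdir 83.1 z [-0.002 -0.    -1.   ] F [-0.1  0.2  0.1] op 0.001 q [-0.21  0.28  0.55  1.85 -0.17  1.05  0.28]
to goal, tool cm [ 0.11 -0.09 14.3 ]
```

View pics/w3.png

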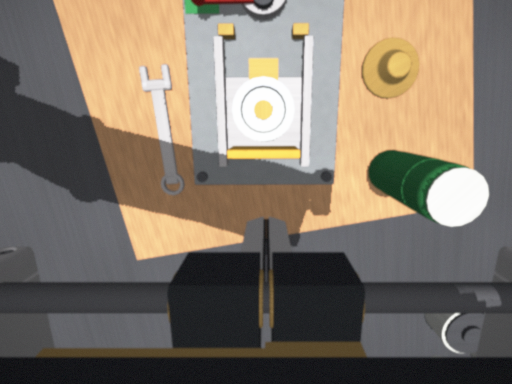

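The wrist view shows the tool in line with the yellow plate (plate at 264,154; fingers at 266,225), clear of the can at (450,195). Now down, then forward.

Emit:
drive_tool([
  [-1,[0,0,3],[0,0,0]],
  [-1,[0,0,3],[0,0,0]],
  [-1,[0,0,3],[0,0,0]],
  [-1,[0,0,3],[0,0,0]],
  [-1,[0,0,2],[0,0,0]],
  [-1,[0,0,0],[0,0,0]],
  [-1,[0.8,0,0],[0,0,0]],
  [-1,[0.8,0,0],[0,0,0]],
  [-1,[0.4,0,0],[0,0,0]],
  [-1,[0.4,0,0],[0,0,0]],
])

```text
clock: 12.78
tcp_pos: [0.5442, -0.1707, 0.0713]
tool_rot: [0.001, 0.747, 0.664, 0.001]
contact_force: [-0.7, -2.3, 2.3]
opening: 0.0003
grasp_force: 1.4
```

Emit:
drive_tool([
  [-1,[0.4,0,0],[0,0,0]],
  [-1,[0.4,0,0],[0,0,0]],
  [-1,[0.4,0,0],[0,0,0]],
  [-1,[0.4,0,0],[0,0,0]],
  [-1,[0.4,0,0],[0,0,0]],
  [-1,[0.4,0,0],[0,0,0]],
  [-1,[0.4,0,0],[0,0,0]],
  [-1,[0.4,0,0],[0,0,0]],
])

```text
clock: 13.45
tcp_pos: [0.547, -0.1394, 0.0699]
tool_rot: [-0.0, 0.748, 0.664, -0.0]
contact_force: [0.7, -2.9, 3.1]
opening: 0.0007
grasp_force: 1.4
```

```bash
python3 m.py
```

```text
13.45 [ 0.547  -0.1394  0.0699] xdir 83.2 z [-0. -0. -1.] F [ 0.7 -2.9  3.1] op 0.001 q [-0.24  0.44  0.47  1.99 -0.28  0.77  0.28]
wrist post [0 0] 0 hub [560.9   3. ] 11.6 d 560.9467351817551 -179.69724154358664
  yellow along x (rel. fixture origin) [-0.0701 -0.0631 -0.0129] centre [ 0.54968091 -0.12128782  0.0851815 ]
scene post [493.   13.2] 8.9 hub [561.9   5.4] 12.3 d 69.40812926849287 173.57979352548378
  yellow along x (rel. fixture origin) [-0.0681 -0.0613 -0.0107] centre [ 0.55186365 -0.1197538   0.08454073]
side post [488.8  10.2] 8.3 hub [0 0] 0 d 488.91979579895235 1.1935301329204437
  yellow along x (rel. fixture origin) [-0.072  -0.0677 -0.0619] centre [ 0.52691894 -0.12445501  0.08382214]
```

The slide is moving with about 3 N. It has done about 36 mm, so I continue in small steps until the force rises.

Emit:
drive_tool([
  [-1,[0.2,0,0],[0,0,0]],
  [-1,[0.2,0,0],[0,0,0]],
  [-1,[0.2,0,0],[0,0,0]],
  [-1,[0.2,0,0],[0,0,0]],
])

```text
clock: 13.93
tcp_pos: [0.5477, -0.1318, 0.0698]
tool_rot: [-0.0, 0.748, 0.664, -0.0]
contact_force: [-1.9, -1.7, -1.1]
opening: 0.0008
grasp_force: 1.4
```

Emit:
drive_tool([
  [-1,[0.2,0,0],[0,0,0]],
  [-1,[0.2,0,0],[0,0,0]],
])

```text
clock: 14.1
tcp_pos: [0.5478, -0.1311, 0.07]
tool_rot: [0.001, 0.749, 0.663, -0.001]
contact_force: [-3.4, -28.1, -3.4]
opening: 0.0004
grasp_force: 14.4
```

Emit:
drive_tool([
  [-1,[0.2,0,0],[0,0,0]],
  [-1,[0.1,0,0],[0,0,0]],
])

```text
clock: 14.27
tcp_pos: [0.5477, -0.131, 0.07]
tool_rot: [0.002, 0.749, 0.662, -0.002]
contact_force: [-4.1, -38.1, -4.6]
opening: -0.0001
grasp_force: 19.3
```

It came to a hard stop (28 to 38 N, no further movement). I back off, rise and check that it is on the brass stops with the cam still low.

Emit:
drive_tool([
  [-1,[-0.8,0,0],[0,0,0]],
  [-1,[-1,0,0],[0,0,0]],
  [-1,[-1.5,0,0],[0,0,0]],
  [-1,[-1.5,0,-1],[0,0,0]],
  [-1,[-1,0,-3],[0,0,0]],
  [-1,[-1,0,-3],[0,0,0]],
  [-1,[-1,0,-3],[0,0,0]],
  [-1,[-1,0,-3],[0,0,0]],
  [-1,[0,0,0],[0,0,0]],
  [-1,[0,0,0],[0,0,0]],
])

```text
clock: 15.1
tcp_pos: [0.5391, -0.2134, 0.2022]
tool_rot: [0.001, 0.748, 0.663, 0.001]
contact_force: [0.1, 0.6, -0.7]
opening: -0.0
grasp_force: 0.0
```

```bash
python3 m.py; python3 -c "
import cv2,numpy as np
w=cv2.imread('pics/m_wrist.png')[0:180,170:350];s=cv2.imread('pics/m_scene.png')[120:260,160:340]
cv2.imwrite('pics/f.png',np.hstack([cv2.resize(w,(400,400),interpolation=2),cv2.resize(s,(400,400),interpolation=2)]))"
```

```text
15.1 [ 0.5391 -0.2134  0.2022] xdir 83.1 z [ 0.004 -0.    -1.   ] F [ 0.1  0.6 -0.7] op -0.0 q [-0.19  0.3   0.56  1.85 -0.18  1.04  0.32]
wrist post [0 0] 0 hub [0 0] 0 d 0.0 0.0
  yellow along x (rel. fixture origin) [-0.0632 -0.0573 -0.0057] centre [ 0.55033871 -0.11505037  0.08523004]
scene post [493.3  13.4] 9.0 hub [562.3   5.6] 12.3 d 69.49272477162026 173.52587063213474
  yellow along x (rel. fixture origin) [-0.0616 -0.054  -0.0036] centre [ 0.55264694 -0.11276741  0.08445106]
side post [0 0] 0 hub [0 0] 0 d 0.0 0.0
  yellow along x (rel. fixture origin) [-0.0648 -0.0583 -0.0058] centre [ 0.54154157 -0.11506944  0.08399629]
```

View pics/f.png

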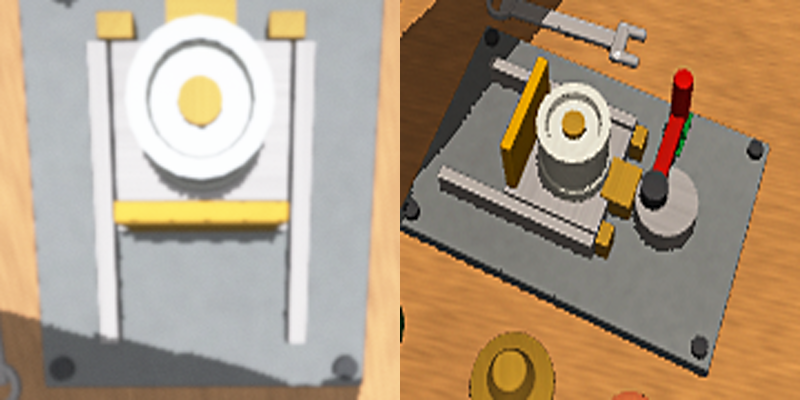

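The slide plate's front edge meets both stops (wrist crop 115,38 and 287,38). The lever lies over the green mark at 173.5° against 173.3°, and the tool is clear.

```bash
python3 -c "
from h import *
print(manip.finish_job())"
```

```text
the job is handed in; nothing more can be done
None
```

I turned the cam to its low point first (lever within about 0.5° of the green mark), then pushed the slide fully home against both brass stops, and handed the job in at about 15 s with the arm clear of everything.

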